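# Work a jammed tube block out of a dry-bath heater

## Robot

A 6-joint arm with a two-finger parallel gripper is mounted at the origin on a cart in front of the work surface, level with it; the furniture and walls round the work are solid. World frame = base frame: x ahead of the robot, y to its left, z up, the work surface at z = 0. Lengths are in m, angles in degrees, forces in N, time in s.
With the tool pointing down it reaches from about 0.425 to 0.95 m from the base axis. Payload 14.7 kg.
Tool frame: the origin (TCP) lies where the fingers leave the gripper's body, on its centre line; the fingertips stand 73 mm ahead of it and the grasp point (between the pads) lies 54 mm ahead of it; z points along the fingers, x is the direction in which the jaws open and shut, and the axes are right-handed (so a half turn about z gives the same grasp; the last joint's range is limited). The gripper opens to 85 mm and grips with 20 to 120 N. Pads are 22 mm wide; open, the fingers measure 114 mm over their backs; the gripper's body (76 mm by 85 mm) begins 54 mm behind the grasp point. The pads swing forward as they close: fully open they stand 13 mm farther back than shut.
Start: joints at [68.95, 27.513, 91.461, -0, 61.026, -2.67], TCP at [0.205, 0.617, 0.304] pointing down, gripper open.
Joint ranges: [-157.49, 157.49], [-46.99, 117.5], [13.45, 153.17], [-89.5, 269.5], [5.16, 153.95], [-167.48, 167.48]. Speed limits (degrees/s): [108.29, 108.29, 136.94, 172.46, 172.46, 172.46].

## Interface

Orientations are given as [roll, pitch, yaw] about the fixed x, y, z axes, in that order (R = Rz(yaw) Ry(pitch) Rx(roll)).
In Python, from cell import * gives the robot as it stands. Calls block until the motion is done:
- move_pose(position, orientation): joint-space move of the TCP to a pose.
- move_l(position, velocity=0.15, rot=None, stop_force=None): straight line of the TCP; rot=None keeps the orientation; velocity is the mean speed in m/s. With stop_force (N) it stops when the force on the tool has changed by that much, and returns True; else False.
- goto_joints(angles): joint-space move.
- gripper_to(opening): finger opening in m; the grip force is fixed at half the most; returns when the fingers have stopped.
- pause(seconds).
- inverse_kinematics(position, orientation): joint angles nearest the present ones, or None.
- get_obs(): the state.
- grab_frame(name): name is "side" or "top"; returns a dict with "image" (384x512x3 uint8, red, green, blue), "K" (3x3 intrinsics, pixels), "k1" (the pictures are not rectified: a ray, as slopes to the right and down, at radius r is drawn at 1 + k1 r^2 times it, then the intrinsics apply), "R" (3x3) and "t" (3): a world point X has camera coordinates R X + t. Camera axes: x right, y down, z forward; pixel columns grow to the right and rows downward; lengths in m; the calibration is good to about 2 mm. A picture is of the moment at which its call begins. There is no depth.
A pose or a line that the arm cannot do raises PlanningError and nothing moves.
- sign_off(): hands the job in, once; it reports no verdict.
The state is a dict: "time": time; "joint_positions": joint angles; "qd": joint speeds; "joint_torque": joint torques, N m; "tool_pos": TCP position; "orientation": TCP orientation; "force": force on the tool from outside, world axes, zero at the start; "moment": the same for the moment, N m; "finger_gap": finger opening in m.
Only numpy, scipy, OpenCV 4.12 (cv2) and the standard library are available. Lean on these libraries where they do the work, as an engineer would, in place of code of your own. Each camera call takes 0.05 s, during which the arm holds its last target. There are 200 camera calls.

## Task

Work the jammed tube block out of the dry-bath heater so that the well under it can be wiped: swing the block's folded bail up until it clicks upright, grip it, and rock the block side to side under a light upward pull, freeing one side and then the other without letting the first snap back. Do not just haul it straight up, because that lifts the heater; the heater and the jar, wash bottle and spare block round it stay where they stand. Finish while holding the block by its bail, still and level, just clear above the well.

Things in the scene. Friction and masses are not known exactly. Their poses are not given: they have to be found in the camera images.
- heater: Dry-bath heater: white housing 270 (x) x 230 (y) x 82 mm high, 4 kg, loose on four rubber feet. Origin on the bench under the well's centre (140 mm behind the front edge), z up; low sloping grey control panel at its -x side, flat deck 82 mm above the origin. A straight upward pull of about 45 N on the seated block lifts it; more than about 22 N sideways at the upright bail tips it.
- well (a point): Centre of the mouth of the rectangular well in the deck, 82 mm above the heater's origin. Well: 99 (x) x 77 (y) mm, 28 mm deep. In its left and right walls (+y, -y) spring balls snap into grooves in the block's sides; together they hold harder than the heater's weight. Leaning the block over, about 15 N along y at the upright bail with a light pull, frees one side; pushed down again it snaps back.
- tube_block: Aluminium tube block 96 (x) x 74 (y) x 62 mm high, 12 wide holes, about 0.7 kg with its bail, seated in the well with 1.5 mm play all round; its axes are the heater's. Origin at the centre of its underside; its top stands 34 mm above the deck. It can lean about 0.1 rad or a little more either way about its x axis, lifting one side 8 mm or more; a side that is 5 mm up is out of its snap.
- bail (a joint): Angle of the block's bail (U-shaped steel carrying handle), rad. Hinge axis along the block's y, 52 mm above its underside, over its centre. 0: folded down level to the block's +x side, 24 mm above the deck; pi/2: upright, at its stop, held by a spring-pin detent. Starts at 0 to 0.3. The detent resists with about 1 N at the bar from 0.8 and snaps it home from 1.35; let go earlier it falls back.
- bail_grip (a point): Middle of the bail's bar, 100 mm from the hinge axis. The bar runs along the block's y, 86 mm long between the legs; round its middle a black grip 14 mm in diameter, 58 mm long with end collars 18 mm in diameter. 45 mm of room between folded bar and block. Upright and seated it is 206 mm above the bench, 152 mm above the block's underside.
- spare_block: Spare tube block of the same outside size with 30 narrow holes and its own bail folded down, standing on the bench to the right; not to be used. Origin at the centre of its underside.
- jar: Small glass sample jar, white cap, 46 mm across, 78 mm high, standing beside the heater. Origin under its centre. Leave it.
- wash_bottle: Blue wash bottle, 54 mm across, 120 mm high, standing beside the heater. Origin under its centre. Leave it.
- side_left (a point): Bottom edge of the block's +y side, 37 mm from its origin; 54 mm above the heater's origin when seated.
- side_right (a point): Bottom edge of the block's -y side, 37 mm from its origin; 54 mm above the heater's origin when seated.

How it is judged (in metres and radians):
On the way, in this order (a step that is already met when the one before it is completed fails the run):
1. the bail is swung up and seated upright in its detent, with the block still seated (value of joint bail above 1.5 rad and z of each of side_left, side_right in the frame of heater below 0.057 m), for 0.2 s.
2. the block is rocked: one side has come out of its snap while the other side is still down (((z of side_right in the frame of heater above 0.059 m and z of side_left in the frame of heater below 0.0575 m) or (z of side_left in the frame of heater above 0.059 m and z of side_right in the frame of heater below 0.0575 m))), for 0.04 s.
3. the other side has come free as well (z of each of side_left, side_right in the frame of heater above 0.059 m), for 0.04 s.
At the end, for the whole second after the job is handed in: Fingers hold the block by its upright bail: still, level within 9 degrees, underside 3 to 50 mm above the heater's deck, centre within 40 mm of the well's centre in plan, touching the heater nowhere; the heater stands flat on the bench (z of tube_block in the frame of heater between 0.085 and 0.132 m and horizontal distance between tube_block and well below 0.04 m and angle between tube_block's own z axis and vertical below 0.15 rad and value of joint bail above 1.4 rad and linear speed of tube_block below 0.03 m/s and contact force between the fingers and tube_block above 1 N and contact force between tube_block and heater below 0.3 N and height (world z) of heater below 0.006 m and angle between heater's own z axis and vertical below 0.03 rad); the arm keeps its last pose, push and grip.
It fails at once if the heater is lifted off the bench, tipped or dragged (height (world z) of heater above 0.012 m or angle between heater's own z axis and vertical above 0.12 rad or distance of heater from where it was at the start of the episode above 0.04 m).
It fails at once if the jar, the wash bottle or the spare block is disturbed (distance of any of jar, wash_bottle, spare_block from where it was at the start of the episode above 0.03 m).
It also fails if it takes over 48 s, if anything falls off the work surface, if the arm or the gripper's body presses on something with over 40 N, if the wrist force passes 120 N, or if a joint passes its speed limit or range.

## Working session

There is one attempt and no reset: what is moved stays moved. The work goes in short steps, each a Python script; the robot and the scene stay as the last script left them, time stands still between calls to the robot, and variables do not carry over. Pictures are saved under pics/ and viewed, about 8 in all and at most 12, crops included, and the job is handed in when it is done.

```bash
ls; mkdir -p pics; python3 - <<'E'
from cell import *
import cv2,numpy as np
for n in("top","side"):
    f=grab_frame(n); cv2.imwrite(f"pics/{n}0.png",cv2.resize(f["image"][:,:,::-1],(768,576),interpolation=cv2.INTER_CUBIC)); cv2.imwrite(f"pics/{n}0_raw.png",f["image"][:,:,::-1])
    print(n,f["K"].tolist(),f["k1"],np.round(f["R"],4).tolist(),f["t"], -f["R"].T@f["t"])
o=get_obs();print(o)
E
```

```text
pics
top [[415.5317692136337, 0.0, 254.22967013487911], [0.0, 415.5317692136337, 187.82318716777317], [0.0, 0.0, 1.0]] -0.1331488497397006 [[-0.0102, -0.9999, 0.01], [-0.9955, 0.0092, -0.0941], [0.094, -0.011, -0.9955]] [-0.0465886   0.58057287  1.25974571] [ 0.45913928 -0.03814307  1.30917181]
side [[384.23063506380174, 0.0, 259.0231397152852], [0.0, 384.23063506380174, 193.74473089698228], [0.0, 0.0, 1.0]] -0.0694071247665015 [[0.9997, 0.0205, -0.0155], [0.0004, -0.6165, -0.7873], [-0.0257, 0.7871, -0.6163]] [-0.56554073  0.04287079  1.27388896] [ 0.59812348 -0.96459477  0.8101065 ]
{'time': 0.1, 'joint_positions': array([ 6.89513854e+01,  2.75476149e+01,  9.14889203e+01, -1.36547451e-03,
        6.10272893e+01, -2.67117622e+00]), 'qd': array([-0.00406185, -0.10102311, -0.06396059, -0.06478191,  0.08175536,
       -0.02028079]), 'joint_torque': array([ 1.10966183e-03, -9.52242136e+01, -4.31042826e+01, -6.17552064e-05,
        5.13627660e-03,  2.46808031e-05]), 'tool_pos': array([0.2048256 , 0.61658485, 0.30332914]), 'orientation': array([-1.79998218e+02,  6.38108207e-02,  7.16232247e+01]), 'force': array([ 0.0844527 , -0.73526386,  0.26361384]), 'moment': array([-0.01578518, -0.04158583,  0.00247442]), 'finger_gap': 0.08548489650050811}
```

View pics/top0.png

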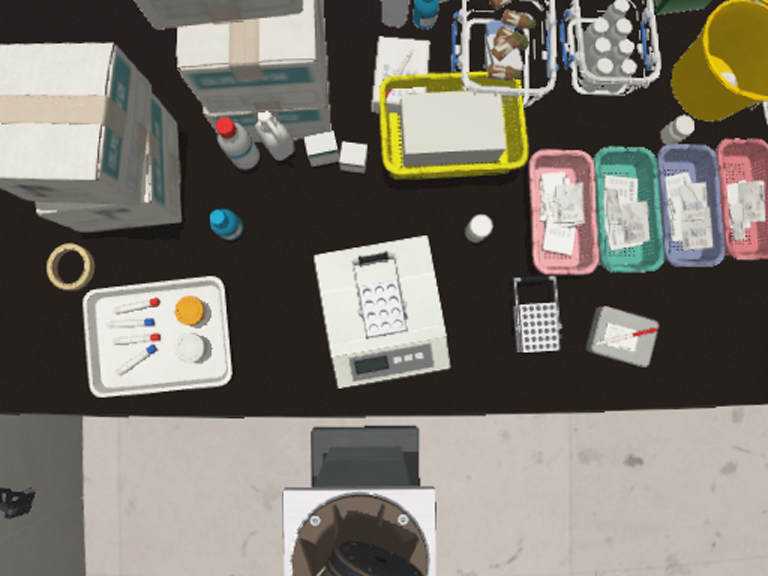

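View pics/side0.png

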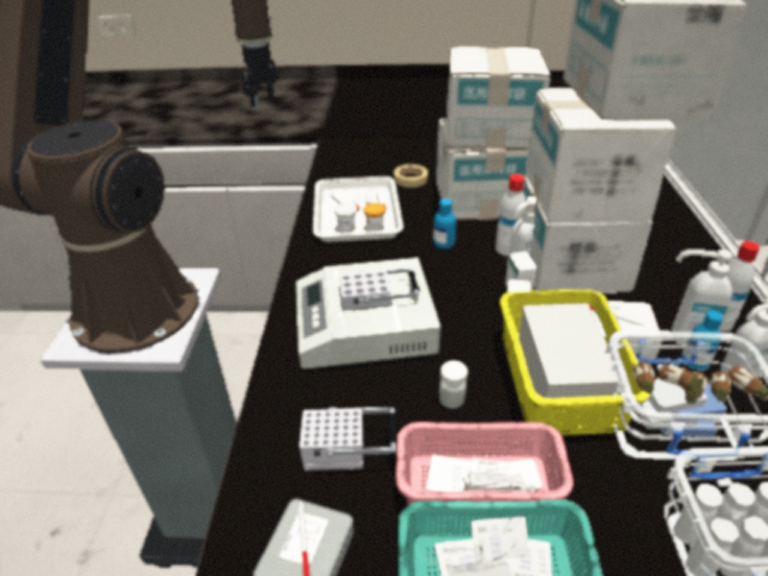

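The top view shows the heater with its back corners at about (314,254) and (429,236). The bail grip is at (373,258), the jar at (480,228) and the bottle at (226,223), all in 768-px scale. The side view agrees, and the bail is nearly folded. Next I'll turn these into positions.

```bash
cat > h.py <<'E'
import cv2,numpy as np
from cell import *
def cast(f,uv,z):
    p=cv2.undistortPoints(np.float64(uv).reshape(-1,1,2),f["K"],np.array([f["k1"],0,0,0.]))[:,0]
    d=np.c_[p,np.ones(len(p))]@f["R"]; c=-f["R"].T@f["t"]
    return c+d*((z-c[2])/d[:,2])[:,None]
def proj(f,X):
    rv=cv2.Rodrigues(f["R"])[0]
    return cv2.projectPoints(np.float64(X).reshape(-1,1,3),rv,f["t"],f["K"],np.array([f["k1"],0,0,0.]))[0][:,0]
E
python3 - <<'E'
from h import *
f=grab_frame("top");im=f["image"]
g=im.min(2); m=((g>110)&(im.max(2).astype(int)-g<45)).astype(np.uint8)
m[:, :200]=0;m[:,310:]=0;m[:150]=0;m[265:]=0
c=max(cv2.findContours(m,0,2)[0],key=cv2.contourArea)
q=cv2.approxPolyDP(c,8,True)[:,0]; print(q.tolist(),cv2.minAreaRect(c))
# back edge fit
pts=c[:,0].astype(float)
tl,tr=np.array([314,254])/1.5,np.array([429,236])/1.5
br,bl=np.array([450,370])/1.5,np.array([338,387])/1.5
def edge(a,b,z):
    n=np.array([-(b-a)[1],(b-a)[0]])/np.hypot(*(b-a));t=(pts-a)@(b-a)/((b-a)@(b-a))
    s=pts[(abs((pts-a)@n)<3)&(t>.08)&(t<.92)]
    w=cast(f,s,z)[:,:2]; vx,vy,x,y=cv2.fitLine(w.astype(np.float32),2,0,.01,.01).ravel(); print("edge",len(w),vx,vy,x,y,"dir",np.degrees(np.arctan2(vy,vx)))
    return np.array([x,y]),np.array([vx,vy])
e0=edge(tl,tr,.082)
eL=edge(tl,tl+(bl-tl)*.6,.082); eR=edge(tr,tr+(br-tr)*.6,.082)
# dark grip
d=(im.max(2)<75).astype(np.uint8); k=np.zeros_like(d); k[160:185,230:270]=1; d&=k
n,l,s,ce=cv2.connectedComponentsWithStats(d); print(s.tolist(),ce.tolist())
i=1+np.argmax(s[1:,4]); 
for z in(.106,.12,.135): print("grip",z,cast(f,ce[i],z))
print("jar",cast(f,[[480/1.5,226/1.5]],.078),"bottle",cast(f,[[222/1.5,218/1.5]],.12),"spare",cast(f,[[540/1.5,328/1.5]],.062))
# block top corners by eye
print("blk",cast(f,np.array([[357,284],[398,280],[407,330],[367,337]])/1.5,.116))
cv2.imwrite("pics/crop1.png",cv2.resize(im[145:270,195:315,::-1],None,fx=4.8,fy=4.8,interpolation=cv2.INTER_CUBIC))
E
```

```text
[[284, 157], [209, 171], [225, 258], [299, 244]] ((254.58392333984375, 207.30874633789062), (90.36837005615234, 78.43511199951172), 79.99201965332031)
edge 23 0.16619076 -0.98609364 0.64881176 -0.030749038 dir -80.43358
edge 15 0.9865269 0.1635991 0.5540377 0.069972426 dir 9.415863
edge 18 0.98564255 0.16884528 0.58337116 -0.15663132 dir 9.720688
[[0, 0, 512, 384, 196429], [230, 160, 32, 6, 107], [239, 169, 20, 7, 72]] [[255.51041343182524, 191.523441039765], [241.00934579439252, 161.57943925233644], [248.625, 172.01388888888889]]
grip 0.106 [[ 0.65020475 -0.01347182  0.106     ]]
grip 0.12 [[ 0.64798153 -0.0137589   0.12      ]]
grip 0.135 [[ 0.64559951 -0.01406647  0.135     ]]
jar [[ 0.68619922 -0.25146536  0.078     ]] bottle [[0.69910521 0.25828324 0.12      ]] spare [[ 0.47999649 -0.37142821  0.062     ]]
blk [[ 0.56780929 -0.00443758  0.116     ]
 [ 0.57480395 -0.08335171  0.116     ]
 [ 0.4786201  -0.09936875  0.116     ]
 [ 0.46605775 -0.02280933  0.116     ]]
```

View pics/crop1.png

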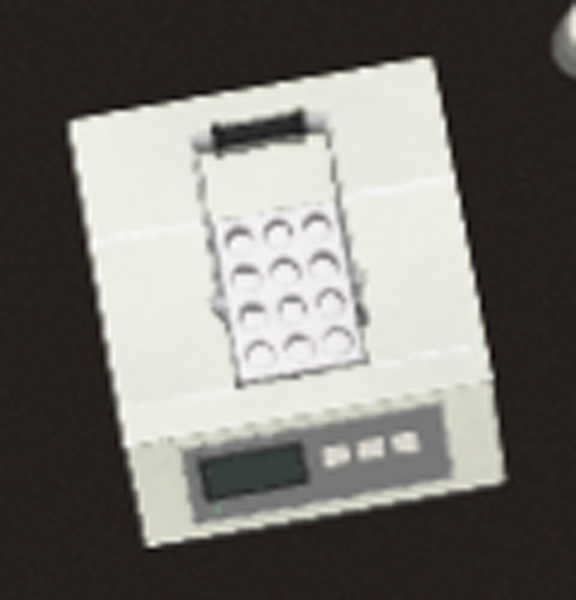

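The crop shows the heater yawed about 9.6°. Casting the outline puts the well at about (0.521, -0.052), and the block's corners agree. The earlier grip figure used the wrong blob: the true grip is at raw pixel (248.6,172). I'll triangulate it with the side view, then start the approach.

```bash
cat >> h.py <<'E'
YAW=np.radians(9.6); U=np.array([np.cos(YAW),np.sin(YAW),0]); V=np.array([-U[1],U[0],0]); Z=np.array([0,0,1.])
WELL=np.array([.521,-.052,.082])
E
python3 - <<'E'
from h import *
ft,fs=grab_frame("top"),grab_frame("side")
for a in(0,.1,.2,.3):
    X=WELL+U*.1*np.cos(a)+Z*(.024+.1*np.sin(a)); print(a,proj(ft,X).round(1),proj(fs,X).round(1))
im=fs["image"]; d=(im.max(2)<80).astype(np.uint8); k=np.zeros_like(d); x,y=265,175; k[y:y+30,x:x+20]=1
n,l,s,ce=cv2.connectedComponentsWithStats(d&k); print(s[1:].tolist(),ce[1:].tolist())
cv2.imwrite("pics/crop2.png",cv2.resize(im[165:250,190:305,::-1],None,fx=6,fy=6,interpolation=cv2.INTER_CUBIC))
h=WELL+U*.1+Z*.15
print(inverse_kinematics(h+Z*.06,[180,0,9.6]))
E
```

```text
0 [[248.6 171.9]] [[276.  187.6]]
0.1 [[248.6 171.6]] [[275.9 185. ]]
0.2 [[248.7 171.6]] [[275.4 182.4]]
0.3 [[248.8 172. ]] [[274.6 179.9]]
[[281, 175, 4, 12, 29], [273, 182, 5, 11, 28]] [[283.0689655172414, 179.06896551724137], [274.9642857142857, 186.96428571428572]]
[-6.06135767e+00  2.58279318e+01  9.62387526e+01 -2.54444375e-14
  5.79333156e+01 -1.56613577e+01]
```

View pics/crop2.png

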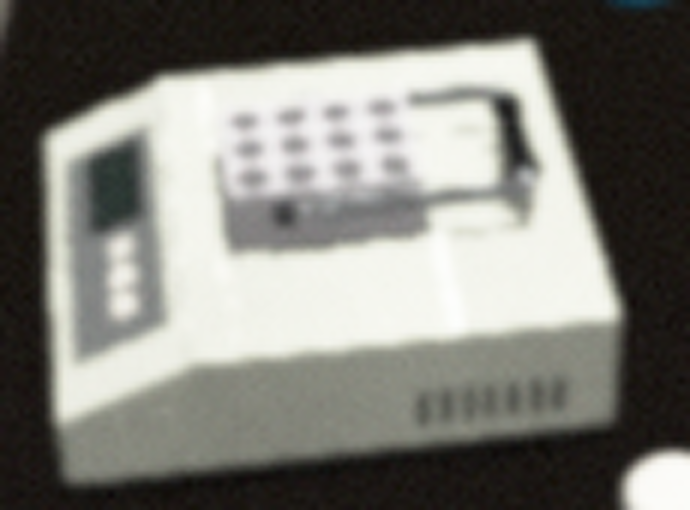

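The grip is at (275.8,188) in the raw side image, which matches a ≈ 0–0.05 rad, and the top view agrees to within 0.3 px. I'll approach, grip the folded bar and check the forces.

```bash
python3 - <<'E'
from h import *
b=WELL+U*.1+Z*.026
def st(s):
    o=get_obs(); print(s,round(o["time"],2),o["tool_pos"].round(4),o["orientation"].round(2),o["force"].round(1),o["moment"].round(2),round(o["finger_gap"],4))
move_pose(b+Z*.16,[180,0,9.6]); gripper_to(.045); st("above")
print(move_l(b+Z*.057,.12,stop_force=8)); st("down")
gripper_to(0.0); st("grip")
f=grab_frame("top"); cv2.imwrite("pics/g1.png",cv2.resize(f["image"][110:270,180:340,::-1],None,fx=3.6,fy=3.6))
f=grab_frame("side"); cv2.imwrite("pics/g1s.png",cv2.resize(f["image"][110:270,180:340,::-1],None,fx=3.6,fy=3.6))
E
```

```text
above 3.45 [ 0.6196 -0.0352  0.268 ] [-180.      0.      9.61] [-0.2  0.7  0.4] [ 0.03 -0.    0.  ] 0.0454
False
down 4.46 [ 0.62   -0.0354  0.1657] [ 1.7998e+02 -6.0000e-02  9.6000e+00] [-1.1 -0.2  1.1] [0.03 0.02 0.01] 0.0451
grip 4.86 [ 0.6199 -0.0354  0.1656] [ 1.7999e+02 -5.0000e-02  9.6000e+00] [-0.6  0.4  5.6] [0.04 0.16 0.03] 0.0118
```

View pics/g1s.png

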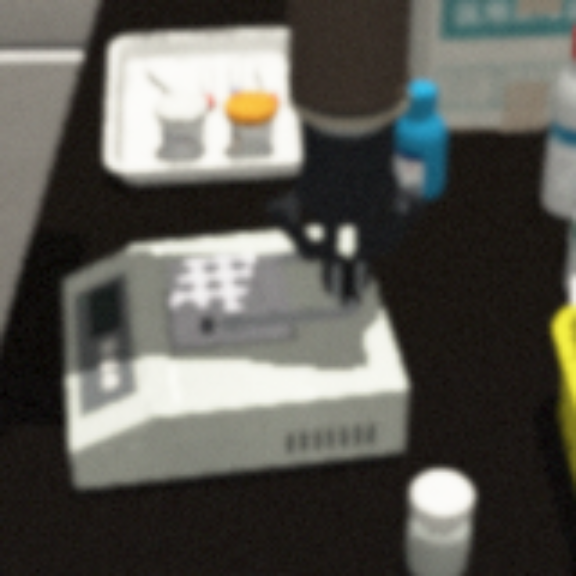

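The bar is held: the gap is 11.8 mm and there is almost no lateral force. I'll swing it up in small steps and trim the radial force as I go.

```bash
cat >> h.py <<'E'
def st(s):
    o=get_obs(); F=o["force"]; print(s,"t%.2f"%o["time"],o["tool_pos"].round(4),"F uvz",(F@U).round(1),(F@V).round(1),F[2].round(1),"M",o["moment"].round(2),"gap",round(o["finger_gap"],4),flush=True); return o
E
python3 - <<'E'
from h import *
p0=get_obs()["tool_pos"]; a0=.02
H=p0-.1*(np.cos(a0)*U+np.sin(a0)*Z)
r=0; k=.00008
for a in np.arange(.1,.95,.1):
    e=np.cos(a)*U+np.sin(a)*Z
    move_l(H+(.1+r)*e,.08,rot=[180,0,9.6],stop_force=25)
    o=st("a%.2f r%.4f"%(a,r)); Fr=o["force"]@e
    r+=np.clip(k*Fr,-.001,.001)
    if abs(Fr)>30: print("stop");break
E
```

```text
a0.10 r0.0000 t5.22 [ 0.6194 -0.0354  0.1741] F uvz -0.7 0.2 -1.6 M [ 0.02  0.07 -0.02] gap 0.0118
a0.20 r-0.0001 t5.49 [ 0.618  -0.0357  0.184 ] F uvz -0.0 0.1 -2.6 M [ 0.01 -0.23  0.03] gap 0.0119
a0.30 r-0.0001 t5.77 [ 0.6156 -0.0361  0.1937] F uvz 2.0 0.1 -4.0 M [ 0.12 -0.59 -0.05] gap 0.0117
a0.40 r-0.0001 t6.04 [ 0.6123 -0.0367  0.2031] F uvz 1.4 -0.6 1.7 M [ 0.02 -0.24  0.01] gap 0.0116
a0.50 r0.0001 t6.32 [ 0.6085 -0.0374  0.2119] F uvz 4.9 -0.3 0.4 M [ 0.12 -0.93 -0.03] gap 0.0117
a0.60 r0.0005 t6.59 [ 0.6041 -0.0381  0.2205] F uvz 8.6 1.1 -1.0 M [ 0.44 -1.71 -0.02] gap 0.0115
a0.70 r0.0010 t6.87 [ 0.5988 -0.039   0.2292] F uvz 9.1 1.4 3.6 M [ 0.49 -1.61  0.03] gap 0.0113
a0.80 r0.0017 t7.14 [ 0.5927 -0.0401  0.2374] F uvz 8.1 0.5 6.9 M [ 0.51 -1.43  0.06] gap 0.0116
a0.90 r0.0026 t7.42 [ 0.5859 -0.0412  0.2448] F uvz 10.0 1.9 5.0 M [ 0.77 -1.97 -0.02] gap 0.0112
```

```bash
python3 - <<'E'
from h import *
p0=np.array([.6199,-.0354,.1656]); a0=.02
H=p0-.1*(np.cos(a0)*U+np.sin(a0)*Z)
r=.0035; k=.00015
for a in [1.0,1.1,1.2,1.3,1.4,1.5,1.56,1.60]:
    e=np.cos(a)*U+np.sin(a)*Z
    move_l(H+(.1+r)*e,.08,rot=[180,0,9.6],stop_force=25)
    o=st("a%.2f r%.4f"%(a,r)); Fr=o["force"]@e
    r+=np.clip(k*Fr,-.0015,.0015)
    if abs(Fr)>30: print("stop");break
for n in("side","top"):
    f=grab_frame(n); cv2.imwrite(f"pics/up_{n}.png",cv2.resize(f["image"][90:270,170:350,::-1],None,fx=3.2,fy=3.2,interpolation=cv2.INTER_CUBIC))
E
```

```text
a1.00 r0.0035 t7.70 [ 0.5784 -0.0425  0.2518] F uvz 10.3 2.9 9.1 M [ 0.88 -1.85  0.02] gap 0.0115
a1.10 r0.0050 t7.98 [ 0.57   -0.0439  0.2583] F uvz 9.5 3.6 12.7 M [ 0.78 -1.39  0.01] gap 0.0111
a1.20 r0.0065 t8.27 [ 0.5609 -0.0455  0.2638] F uvz 9.2 2.3 8.2 M [ 0.76 -1.74  0.03] gap 0.0111
a1.30 r0.0080 t8.55 [ 0.5511 -0.0472  0.2685] F uvz 7.0 3.4 11.6 M [ 0.69 -1.33  0.05] gap 0.0117
a1.40 r0.0095 t8.83 [ 0.5406 -0.0489  0.2724] F uvz 3.8 2.9 13.7 M [ 0.52 -0.84  0.09] gap 0.0113
a1.50 r0.0110 t9.12 [ 0.5295 -0.0508  0.275 ] F uvz 1.5 1.6 15.0 M [ 0.33 -0.23  0.1 ] gap 0.0114
a1.56 r0.0125 t9.38 [ 0.5224 -0.0518  0.276 ] F uvz 0.6 2.3 6.4 M [ 0.41 -0.22 -0.1 ] gap 0.0108
a1.60 r0.0135 t9.62 [ 0.5181 -0.0526  0.2767] F uvz 5.6 0.3 -3.6 M [ 0.31 -1.24 -0.11] gap 0.0113
```

View pics/up_side.png

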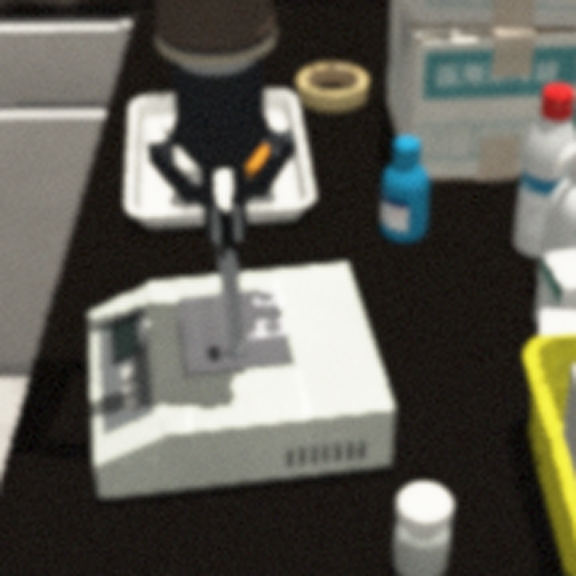

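The bail is upright (base at about (213,352) in the crop, legs vertical) and the heater has not moved. The TCP stands about 71 mm above the bar, so the grip has crept toward the fingertips. I'll release, re-seat lower and regrip, then check the force bias.

```bash
python3 - <<'E'
from h import *
gripper_to(.045); st("open")
move_l([.5215,-.0519,.270],.05,rot=[180,0,9.6])
print(move_l([.5215,-.0519,.262],.05,rot=[180,0,9.6],stop_force=8)); st("down")
for n in("side","top"):
    f=grab_frame(n); cv2.imwrite(f"pics/re_{n}.png",cv2.resize(f["image"][90:270,170:350,::-1],None,fx=3.2,fy=3.2,interpolation=cv2.INTER_CUBIC))
gripper_to(0); pause(.2); st("grip")
E
```

```text
open t10.15 [ 0.5178 -0.0526  0.2769] F uvz -0.3 -0.6 0.5 M [-0.02  0.03 -0.02] gap 0.0451
False
down t10.77 [ 0.5212 -0.0519  0.2615] F uvz -0.1 0.2 0.0 M [-0.02 -0.02  0.  ] gap 0.0449
grip t11.47 [ 0.5217 -0.0519  0.2623] F uvz -0.4 0.7 5.4 M [ 0.1   0.16 -0.02] gap 0.0124
```

View pics/re_side.png

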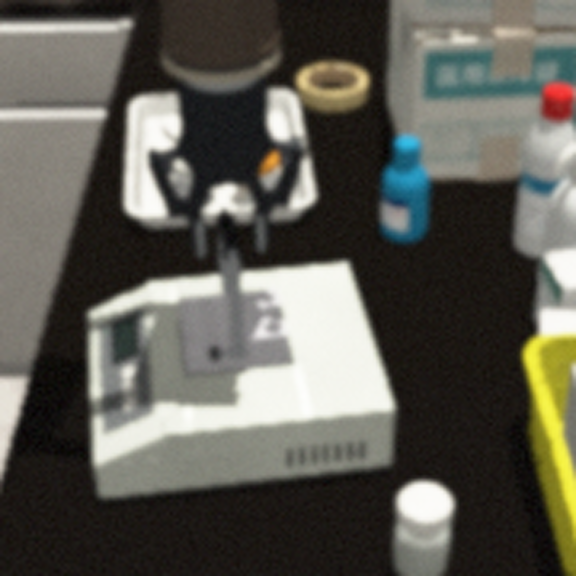

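The bail stands upright on its own with the fingers open, so step 1 is done. Now I'll lean the block toward +y, rotating about its lower left edge and watching the forces.

```bash
cat >> h.py <<'E'
from scipy.spatial.transform import Rotation as Ro
R0=Ro.from_euler("xyz",[180,0,9.6],degrees=True)
T0=np.array([.5217,-.0519,.2623])   # TCP for the seated block
B0=WELL-.028*Z                      # block origin when seated
def go(phi,dv,dz,s="",vel=.04):
    """block pose: lean phi (top to +V), underside centre shifted dv,dz"""
    R=Ro.from_rotvec(-phi*U); c=B0+dv*V+dz*Z
    move_l(c+R.apply(T0-B0),vel,rot=(R*R0).as_euler("xyz",degrees=True)); return st(s+" phi%.3f dv%.4f dz%.4f"%(phi,dv,dz))
E
python3 - <<'E'
from h import *
for phi in np.arange(0,.106,.015):
    o=go(phi,-.013*phi,.037*np.sin(phi)+.0005)
    F=o["force"]
    if abs(F@V)>20 or F[2]<-30: print("stop");break
E
```

```text
phi0.000 dv-0.0000 dz0.0005 t11.72 [ 0.5214 -0.0518  0.2624] F uvz 0.6 1.4 -6.3 M [ 0.    0.08 -0.05] gap 0.0117
 phi0.015 dv-0.0002 dz0.0011 t11.97 [ 0.5209 -0.0488  0.263 ] F uvz -0.7 -0.3 -8.2 M [-0.01  0.04 -0.05] gap 0.0115
 phi0.030 dv-0.0004 dz0.0016 t12.22 [ 0.5205 -0.0459  0.2635] F uvz -0.8 -0.5 -11.8 M [ 0.15  0.1  -0.07] gap 0.0119
 phi0.045 dv-0.0006 dz0.0022 t12.47 [ 0.52   -0.0432  0.264 ] F uvz -0.7 -1.9 -15.7 M [-0.16  0.12 -0.02] gap 0.0119
 phi0.060 dv-0.0008 dz0.0027 t12.72 [ 0.5196 -0.0403  0.2644] F uvz -0.7 -0.9 -14.9 M [ 0.05  0.11 -0.06] gap 0.0119
 phi0.075 dv-0.0010 dz0.0033 t12.97 [ 0.5191 -0.0377  0.2648] F uvz -0.7 -7.4 -19.5 M [-0.75 -0.04 -0.04] gap 0.0124
 phi0.090 dv-0.0012 dz0.0038 t13.22 [ 0.5187 -0.0345  0.2653] F uvz -1.5 -3.3 -14.8 M [-0.15  0.17 -0.02] gap 0.0121
 phi0.105 dv-0.0014 dz0.0044 t13.47 [ 0.5183 -0.0316  0.2656] F uvz -0.9 -2.6 -14.7 M [-0.21  0.14 -0.07] gap 0.0121
```

```bash
python3 - <<'E'
from h import *
ims=[]
for n in("side","top"):
    f=grab_frame(n); y,x=(150,190) if n=="side" else (150,195)
    cv2.imwrite(f"pics/lean_{n}_raw.png",f["image"][:,:,::-1])
    ims.append(cv2.resize(f["image"][y:y+120,x:x+120,::-1],(400,400),interpolation=cv2.INTER_CUBIC))
cv2.imwrite("pics/lean.png",np.hstack(ims)); st("now")
E
```

```text
now t13.57 [ 0.5183 -0.0318  0.2656] F uvz -1.2 -2.7 -15.2 M [-0.14  0.18  0.02] gap 0.0117
```

View pics/lean.png

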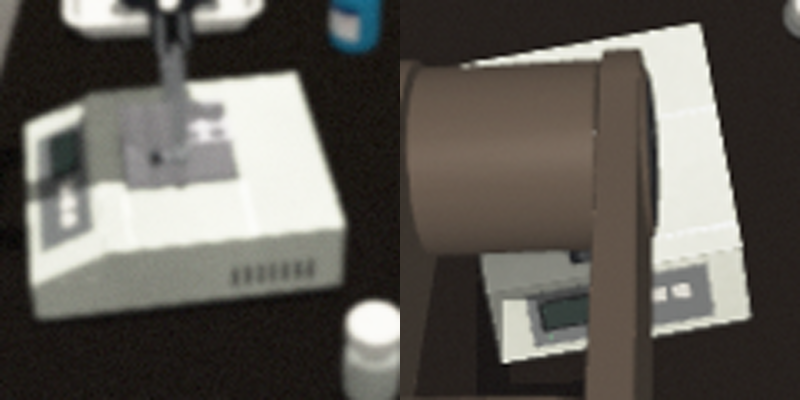

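The hinge boss moved up about 2 px. I'll check that against the prediction and use the force history as well.

```bash
python3 - <<'E'
from h import *
f=grab_frame("side")
a=cv2.resize(cv2.imread("pics/re_side.png",0),(180,180),interpolation=cv2.INTER_AREA); b=cv2.imread("pics/lean_side_raw.png",0)[90:270,170:350]
def match(x,y,w,h):
    x-=170;y-=90
    t=a[y:y+h,x:x+w]; s=b[y-7:y+h+7,x-5:x+w+5]
    r=cv2.matchTemplate(s,t,cv2.TM_CCOEFF_NORMED); i=np.unravel_index(r.argmax(),r.shape)
    c=r[i[0]-1:i[0]+2,i[1]]; sub=(c[0]-c[2])/(2*(c[0]-2*c[1]+c[2])) if len(c)==3 else 0
    return "d col %d row %.1f score %.2f"%(i[1]-5,i[0]-7+sub,r.max())
print("boss",match(230,194,13,12)); print("vents",match(255,228,20,12)); print("panel",match(196,190,18,25))
for phi in(0,.03,.06,.1):
    R=Ro.from_rotvec(-phi*U); print(phi,proj(f,B0-.013*phi*V+.037*phi*Z+R.apply(-.037*V+.052*Z)).round(1))
E
```

```text
boss d col -1 row -2.9 score 0.86
vents d col 0 row 0.1 score 1.00
panel d col 0 row 4.3 score 0.77
0 [[244.7 198.6]]
0.03 [[244.6 197.8]]
0.06 [[244.5 196.9]]
0.1 [[244.4 195.8]]
```

The boss moved -2.9 px against a predicted -2.8 px for 0.1 rad, and the heater vents did not move (0.1 px). So the right side is out by about 8 mm and the left side is still down. Now I'll lean back about the raised right edge with a light pull.

```bash
python3 - <<'E'
from h import *
phi=.105
for i,phi in enumerate(np.arange(.09,-.031,-.015)):
    h=.0083+min(.0015,.0004*(i+1))
    o=go(phi,-.013*phi,h-.037*np.sin(phi))
    F=o["force"]
    if abs(F@V)>20 or F[2]<-38: print("stop");break
E
```

```text
phi0.090 dv-0.0012 dz0.0054 t13.87 [ 0.5183 -0.0346  0.2662] F uvz 0.3 -0.9 -23.9 M [0.39 0.04 0.01] gap 0.0119
 phi0.075 dv-0.0010 dz0.0063 t14.12 [ 0.5182 -0.0372  0.2667] F uvz 2.0 3.5 -37.3 M [ 0.97 -0.29  0.01] gap 0.0118
 phi0.060 dv-0.0008 dz0.0073 t14.37 [ 0.5186 -0.04    0.2678] F uvz 0.7 4.1 -35.8 M [ 1.06 -0.1   0.02] gap 0.012
 phi0.045 dv-0.0006 dz0.0081 t14.62 [ 0.5191 -0.0428  0.2688] F uvz 0.4 5.4 -34.7 M [ 0.97 -0.12  0.03] gap 0.0116
 phi0.030 dv-0.0004 dz0.0087 t14.87 [ 0.5197 -0.0456  0.2697] F uvz 0.2 5.4 -32.8 M [ 0.98 -0.11  0.07] gap 0.012
 phi0.015 dv-0.0002 dz0.0092 t15.12 [ 0.5201 -0.0486  0.2701] F uvz 1.4 6.3 -32.9 M [ 1.04 -0.19 -0.03] gap 0.012
 phi0.000 dv-0.0000 dz0.0098 t15.37 [ 0.5205 -0.0516  0.2705] F uvz 0.7 4.2 -36.4 M [ 0.69 -0.2   0.04] gap 0.012
 phi-0.015 dv0.0002 dz0.0104 t15.62 [ 0.521  -0.0545  0.271 ] F uvz 1.5 2.3 -40.6 M [ 0.23 -0.41  0.01] gap 0.0119
stop
```

```bash
python3 - <<'E'
from h import *
f=grab_frame("side"); g=cv2.cvtColor(f["image"],cv2.COLOR_RGB2GRAY); cv2.imwrite("pics/s2_raw.png",f["image"][:,:,::-1])
A=cv2.resize(cv2.imread("pics/re_side.png",0),(180,180),interpolation=cv2.INTER_AREA); L=cv2.imread("pics/lean_side_raw.png",0)[90:270,170:350]; b=g[90:270,170:350]
def match(a,x,y,w,h):
    x-=170;y-=90
    t=a[y:y+h,x:x+w]; s=b[y-9:y+h+9,x-5:x+w+5]
    r=cv2.matchTemplate(s,t,cv2.TM_CCOEFF_NORMED); i=np.unravel_index(r.argmax(),r.shape); c=r[i[0]-1:i[0]+2,i[1]]
    return "col %d row %.2f score %.2f"%(i[1]-5,i[0]-9+(c[0]-c[2])/(2*(c[0]-2*c[1]+c[2])),r.max())
print("boss vs seated",match(A,230,194,13,12)); print("boss vs lean",match(L,230,191,13,12)); print("vents",match(L,255,228,20,12))
cv2.imwrite("pics/s2.png",np.hstack([cv2.resize(x[50:170,15:115],(400,480),interpolation=cv2.INTER_CUBIC) for x in (L,b)]))
st("now")
E
```

```text
boss vs seated col 0 row -1.88 score 0.96
boss vs lean col 0 row 0.95 score 0.88
vents col 0 row 0.35 score 0.98
now t15.67 [ 0.521  -0.0544  0.2709] F uvz 1.6 3.2 -40.8 M [ 0.16 -0.43 -0.04] gap 0.0117
```

View pics/s2.png

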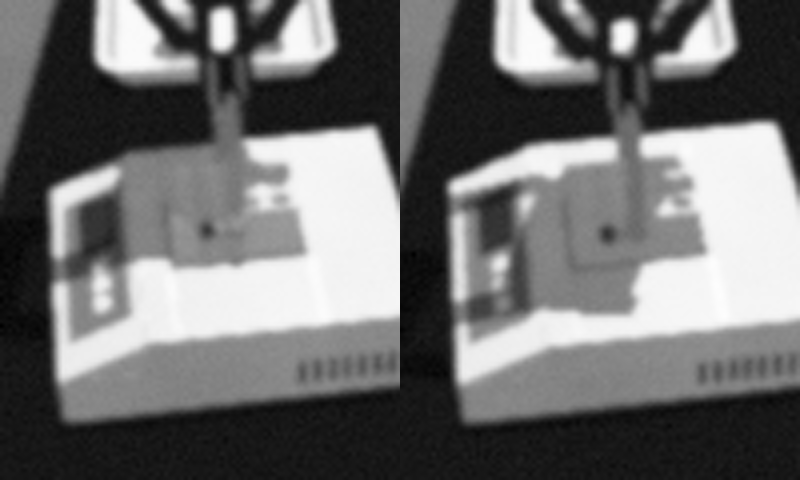

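The heater's far edge looks slightly higher in the right panel, so the left side is probably still snapped in and the pull is too strong. I'll measure the heater tilt numerically before moving.

```bash
cat >> h.py <<'E'
LEAN=cv2.imread("pics/lean_side_raw.png",0)
def rows(b,feats,ref=LEAN):
    out={}
    for n,(x,y,w,h) in feats.items():
        t=ref[y:y+h,x:x+w]; s=b[y-9:y+h+9,x-6:x+w+6]
        r=cv2.matchTemplate(s,t,cv2.TM_CCOEFF_NORMED); i=np.unravel_index(r.argmax(),r.shape); c=r[max(i[0]-1,0):i[0]+2,i[1]]
        out[n]=(int(i[1]-6),round(float(i[0]-9+((c[0]-c[2])/(2*(c[0]-2*c[1]+c[2])) if len(c)==3 else 0)),2),round(float(r.max()),2))
    return out
HF={"farcorner":(270,165,18,12),"nearbot":(195,230,16,16),"nearR":(285,210,16,16),"faredge":(255,165,15,12),"vents":(255,228,20,12),"bottle":(286,150,12,14)}
BF={"boss":(230,191,13,12),"leg":(236,170,10,14),"legtop":(234,156,12,14)}
E
python3 - <<'E'
from h import *
b=cv2.imread("pics/s2_raw.png",0); print(rows(b,HF)); print(rows(b,BF))
f=grab_frame("side")
for t in(0,.01,.02,.04):   # heater tipped about its -y edge
    R=Ro.from_rotvec(t*U); P=WELL-.082*Z-.1*V
    print(t,(proj(f,[P+R.apply(WELL+.13*U+.115*V-P)])).round(2), proj(f,[P+R.apply(WELL+.13*U-.115*V-P)]).round(2))
E
```

```text
{'farcorner': (0, -1.4, 0.99), 'nearbot': (0, 0.3, 0.99), 'nearR': (0, 0.55, 1.0), 'faredge': (6, -2.0, 1.0), 'vents': (0, 0.35, 0.98), 'bottle': (0, 0.01, 1.0)}
{'boss': (0, 0.96, 0.88), 'leg': (0, -2.47, 0.77), 'legtop': (0, 1.97, 0.94)}
0 [[278.55 171.82]] [[293.57 217.35]]
0.01 [[278.6  171.43]] [[293.63 217.58]]
0.02 [[278.66 171.04]] [[293.69 217.81]]
0.04 [[278.78 170.28]] [[293.81 218.28]]
```

The heater's far corner is up 1.4 px, a tip of about 0.037 rad, while the block still leans about 0.09 rad relative to the heater. So the left snap held and the heater started to tilt. I'll back down to the leaned pose so the heater stands flat, and re-check.

```bash
python3 - <<'E'
from h import *
for phi in(.015,.045,.075,.1):
    go(phi,-.013*phi,.0095-.037*np.sin(phi)-.0012*phi/.1)
b=cv2.cvtColor(grab_frame("side")["image"],cv2.COLOR_RGB2GRAY); print(rows(b,HF)); print(rows(b,BF))
E
```

```text
phi0.015 dv-0.0002 dz0.0088 t16.02 [ 0.5197 -0.0482  0.2692] F uvz 1.9 1.8 -40.3 M [ 0.34 -0.17 -0.02] gap 0.0121
 phi0.045 dv-0.0006 dz0.0073 t16.32 [ 0.5189 -0.0423  0.2678] F uvz 0.6 6.4 -32.3 M [ 1.21  0.06 -0.01] gap 0.0113
 phi0.075 dv-0.0010 dz0.0058 t16.62 [ 0.5188 -0.0369  0.2671] F uvz -0.9 2.0 -32.0 M [ 0.77  0.06 -0.03] gap 0.0119
 phi0.100 dv-0.0013 dz0.0046 t16.89 [ 0.519  -0.0326  0.2666] F uvz -0.6 1.3 -4.6 M [ 0.37  0.29 -0.09] gap 0.0118
{'farcorner': (0, 0.03, 1.0), 'nearbot': (0, -0.1, 1.0), 'nearR': (0, -0.01, 1.0), 'faredge': (0, 0.01, 1.0), 'vents': (0, 0.12, 0.99), 'bottle': (0, 0.02, 1.0)}
{'boss': (0, -0.07, 0.96), 'leg': (0, -0.1, 0.98), 'legtop': (0, 0.0, 0.97)}
```

The heater is flat again (0.03 px) and the lean is unchanged (boss -0.07 px). The breakaway is only slightly above the tipping limit, so I'll repeat the lean-back from light pretension with a short, quick stroke. The heater's inertia should hold it down.

```bash
python3 - <<'E'
from h import *
go(.092,-.0012,.0058,"pre")
go(.035,-.0005,.0115-.037*.035,"stroke",vel=.25)
b=cv2.cvtColor(grab_frame("side")["image"],cv2.COLOR_RGB2GRAY); print(rows(b,HF)); print(rows(b,BF)); st("after")
E
```

```text
pre phi0.092 dv-0.0012 dz0.0058 t17.19 [ 0.5183 -0.0345  0.2668] F uvz -0.2 -3.5 -24.6 M [-0.11 -0.05  0.02] gap 0.0119
stroke phi0.035 dv-0.0005 dz0.0102 t17.44 [ 0.5196 -0.0457  0.2711] F uvz 1.6 3.2 -38.8 M [ 0.57 -0.32  0.1 ] gap 0.0117
{'farcorner': (0, -1.29, 0.99), 'nearbot': (0, 0.23, 1.0), 'nearR': (0, 0.42, 1.0), 'faredge': (-3, -1.0, 1.0), 'vents': (0, 0.3, 0.98), 'bottle': (0, 0.0, 1.0)}
{'boss': (0, 0.03, 0.89), 'leg': (0, -2.46, 0.76), 'legtop': (0, 0.75, 0.98)}
after t17.49 [ 0.5194 -0.0455  0.2709] F uvz 1.7 2.5 -40.3 M [ 0.51 -0.37  0.14] gap 0.0119
```

The left side is still snapped in and the heater tipped about 0.03 rad again. A centred pull jams the leaned block against the walls, and the pads reach their friction limit at about 40 N. I'll set the block back down, regrip about 14 mm toward the +y end of the grip so the pull sits over the stubborn side, and rock again.

```bash
python3 - <<'E'
from h import *
go(.07,-.0009,.0078); go(.1,-.0013,.0044)
for phi in(.07,.035,0): go(phi,-.013*phi,.037*phi)
gripper_to(.045); st("open")
move_l(T0+.014*V-.001*Z,.05,rot=[180,0,9.6]); gripper_to(0); pause(.1); st("grip")
b=cv2.cvtColor(grab_frame("side")["image"],cv2.COLOR_RGB2GRAY); print(rows(b,HF)); print(rows(b,BF))
E
```

```text
phi0.070 dv-0.0009 dz0.0078 t17.82 [ 0.5179 -0.0378  0.2678] F uvz 0.6 2.6 -35.4 M [ 0.82 -0.11  0.05] gap 0.0117
 phi0.100 dv-0.0013 dz0.0044 t18.15 [ 0.5188 -0.0328  0.266 ] F uvz -1.0 -6.1 -11.7 M [-0.71 -0.06  0.  ] gap 0.0117
 phi0.070 dv-0.0009 dz0.0026 t18.45 [ 0.5197 -0.0391  0.2645] F uvz 0.3 -4.1 -9.8 M [-0.55 -0.17  0.03] gap 0.012
 phi0.035 dv-0.0005 dz0.0013 t18.77 [ 0.5205 -0.0453  0.2634] F uvz -0.4 -0.3 -10.7 M [-0.01  0.06  0.03] gap 0.0114
 phi0.000 dv-0.0000 dz0.0000 t19.10 [ 0.5218 -0.0518  0.2625] F uvz 0.2 1.0 -5.0 M [0.23 0.02 0.01] gap 0.0117
open t19.52 [ 0.5218 -0.0518  0.2625] F uvz 0.6 0.5 0.4 M [-0.01 -0.02 -0.09] gap 0.0453
grip t20.45 [ 0.5195 -0.0382  0.2615] F uvz -0.8 0.5 3.6 M [ 0.04  0.02 -0.03] gap 0.0121
{'farcorner': (0, 0.02, 1.0), 'nearbot': (0, -0.1, 1.0), 'nearR': (0, -0.01, 1.0), 'faredge': (0, -0.02, 1.0), 'vents': (0, 0.09, 1.0), 'bottle': (0, 0.01, 1.0)}
{'boss': (1, 2.8, 0.87), 'leg': (0, -1.38, 0.76), 'legtop': (0, 3.53, 0.84)}
```

```bash
python3 - <<'E'
import h
from h import *
h.T0=np.array([.5195,-.0382,.2615])
for phi in(.035,.07,.09,.105): go(phi,-.013*phi,.037*np.sin(phi)+.0005,"up")
b=cv2.cvtColor(grab_frame("side")["image"],cv2.COLOR_RGB2GRAY); print(rows(b,BF))
for phi in np.arange(.09,-.02,-.015):
    o=go(phi,-.013*phi,.0083-.037*np.sin(phi),"back")
    if o["force"][2]<-39: print("stop");break
b=cv2.cvtColor(grab_frame("side")["image"],cv2.COLOR_RGB2GRAY); print(rows(b,HF)); print(rows(b,BF))
E
```

```text
up phi0.035 dv-0.0005 dz0.0018 t20.82 [ 0.5179 -0.0313  0.2622] F uvz -0.3 -0.8 -9.1 M [-0.15  0.09 -0.02] gap 0.0117
up phi0.070 dv-0.0009 dz0.0031 t21.13 [ 0.517  -0.0249  0.2627] F uvz -0.9 -1.7 -7.8 M [-0.08  0.11  0.05] gap 0.0121
up phi0.090 dv-0.0012 dz0.0038 t21.38 [ 0.5164 -0.0212  0.2629] F uvz -0.1 -4.7 -10.9 M [-0.63  0.   -0.06] gap 0.0118
up phi0.105 dv-0.0014 dz0.0044 t21.63 [ 0.5159 -0.0182  0.2631] F uvz -0.5 -2.5 -9.7 M [-0.19  0.06  0.08] gap 0.0118
{'boss': (0, 0.53, 0.57), 'leg': (0, 0.22, 0.94), 'legtop': (0, -0.64, 0.92)}
back phi0.090 dv-0.0012 dz0.0050 t21.93 [ 0.516  -0.0212  0.2636] F uvz 0.6 -1.3 -22.7 M [0.11 0.06 0.01] gap 0.012
back phi0.075 dv-0.0010 dz0.0055 t22.18 [ 0.5161 -0.024   0.2642] F uvz 0.6 -2.8 -31.6 M [ 0.01 -0.17  0.03] gap 0.0117
back phi0.060 dv-0.0008 dz0.0061 t22.43 [ 0.5164 -0.0265  0.2649] F uvz 1.3 0.9 -35.5 M [ 0.65 -0.25  0.03] gap 0.0121
back phi0.045 dv-0.0006 dz0.0066 t22.68 [ 0.5165 -0.0296  0.2653] F uvz 1.0 -2.4 -44.4 M [ 0.09 -0.29  0.13] gap 0.0116
stop
{'farcorner': (0, -0.41, 0.99), 'nearbot': (0, -0.15, 1.0), 'nearR': (0, -0.07, 1.0), 'faredge': (-5, 0.02, 1.0), 'vents': (0, 0.04, 0.99), 'bottle': (0, 0.01, 1.0)}
{'boss': (0, 0.79, 0.9), 'leg': (0, -1.31, 0.79), 'legtop': (-1, 0.8, 0.89)}
```

The pull is now too strong and the lateral push too weak. I'll switch to the stated recipe: regulate to a light pull of about 20 N and build the sideways push toward -y by translating.

```bash
python3 - <<'E'
import h
from h import *
h.T0=np.array([.5195,-.0382,.2615])
dz=.0058;dv=-.0006;phi=.045
for i in range(14):
    o=go(phi,dv,dz); F=o["force"]; fv=F@V
    if fv>16: print("lat limit");break
    dz+=np.clip((-22-F[2])*-.00004,-.0006,.0006)
    dv-=.0015; phi-=.004
b=cv2.cvtColor(grab_frame("side")["image"],cv2.COLOR_RGB2GRAY); print(rows(b,HF)); print(rows(b,BF))
E
```

```text
phi0.045 dv-0.0006 dz0.0058 t22.98 [ 0.5163 -0.0292  0.2645] F uvz 1.1 1.5 -38.6 M [ 0.53 -0.05  0.05] gap 0.0117
 phi0.041 dv-0.0021 dz0.0052 t23.23 [ 0.5169 -0.0316  0.2641] F uvz 0.6 -0.5 -40.4 M [ 0.48 -0.14  0.  ] gap 0.0117
 phi0.037 dv-0.0036 dz0.0046 t23.48 [ 0.5178 -0.0341  0.2641] F uvz -0.9 -3.7 -32.6 M [-0.06 -0.08  0.09] gap 0.0121
 phi0.033 dv-0.0051 dz0.0042 t23.73 [ 0.5184 -0.0362  0.2641] F uvz -0.3 1.4 -27.9 M [ 0.73 -0.06  0.03] gap 0.0118
 phi0.029 dv-0.0066 dz0.0039 t23.98 [ 0.519  -0.0387  0.2642] F uvz 0.4 -1.3 -26.4 M [ 0.35  0.04 -0.  ] gap 0.0121
 phi0.025 dv-0.0081 dz0.0038 t24.23 [ 0.5196 -0.0411  0.2644] F uvz -0.5 0.2 -25.3 M [0.49 0.13 0.01] gap 0.0122
 phi0.021 dv-0.0096 dz0.0036 t24.48 [ 0.5201 -0.0431  0.2647] F uvz -1.1 3.1 -20.7 M [0.88 0.37 0.11] gap 0.0122
 phi0.017 dv-0.0111 dz0.0037 t24.73 [ 0.5208 -0.0454  0.2652] F uvz -2.6 6.1 -14.3 M [1.18 0.6  0.07] gap 0.0119
 phi0.013 dv-0.0126 dz0.0040 t24.98 [ 0.5211 -0.0474  0.2657] F uvz -0.0 10.6 -13.2 M [2.14 0.47 0.06] gap 0.012
 phi0.009 dv-0.0141 dz0.0043 t25.23 [ 0.522  -0.05    0.2664] F uvz -1.6 8.7 -11.5 M [1.73 0.52 0.15] gap 0.0118
 phi0.005 dv-0.0156 dz0.0048 t25.48 [ 0.5225 -0.0525  0.2671] F uvz -1.4 5.1 -5.2 M [1.11 0.5  0.17] gap 0.0119
 phi0.001 dv-0.0171 dz0.0054 t25.73 [ 0.5227 -0.0544  0.2675] F uvz 0.7 10.4 -9.4 M [ 1.98  0.27 -0.07] gap 0.0116
 phi-0.003 dv-0.0186 dz0.0059 t25.98 [ 0.5231 -0.0569  0.2681] F uvz -0.8 8.0 -7.5 M [1.6  0.41 0.32] gap 0.0119
 phi-0.007 dv-0.0201 dz0.0064 t26.23 [ 0.5233 -0.0591  0.2686] F uvz -1.5 8.3 -8.7 M [1.55 0.37 0.26] gap 0.0116
{'farcorner': (0, -0.18, 0.99), 'nearbot': (0, -0.24, 1.0), 'nearR': (0, -0.21, 1.0), 'faredge': (-3, 0.02, 1.0), 'vents': (0, -0.13, 0.98), 'bottle': (0, 0.01, 1.0)}
{'boss': (1, 3.73, 0.82), 'leg': (-1, -1.97, 0.71), 'legtop': (1, 4.78, 0.63)}
```

The block rocked over the other way: the left side came out while the right sank, because I let the pull drop too far. The heater stayed flat. The useful region is near balanced moments with a pull of about 30 N. I'll reseat, regrip at the +y end and repeat with the pull regulated to about 31 N while translating toward -y.

```bash
python3 - <<'E'
import h
from h import *
h.T0=np.array([.5195,-.0382,.2615])
move_l(h.T0+np.array([0,0,.001]),.06,rot=[180,0,9.6]); gripper_to(.045)
move_l(h.T0,.05,rot=[180,0,9.6]); gripper_to(0); st("regrip")
for phi in(.05,.08,.108): go(phi,-.013*phi,.037*np.sin(phi)+.0005,"up")
dz=.0055;dv=-.0012;phi=.098
for i in range(16):
    o=go(phi,dv,dz); F=o["force"]; fv=F@V
    if fv>13 or (i>2 and F[2]>-17): print("event");break
    dz+=np.clip((F[2]+31)*.00007,-.0003,.0008)
    dv-=.001; phi-=.008
b=cv2.cvtColor(grab_frame("side")["image"],cv2.COLOR_RGB2GRAY); print(rows(b,HF)); print(rows(b,BF)); cv2.imwrite("pics/s3_raw.png",b)
E
```

```text
regrip t27.88 [ 0.5196 -0.0382  0.2616] F uvz 0.5 1.0 3.2 M [ 0.05  0.11 -0.04] gap 0.0123
up phi0.050 dv-0.0006 dz0.0023 t28.27 [ 0.5177 -0.0287  0.2627] F uvz 0.7 -6.1 -2.8 M [-0.82 -0.1   0.12] gap 0.0119
up phi0.080 dv-0.0010 dz0.0035 t28.56 [ 0.5169 -0.0231  0.2631] F uvz -0.4 -6.6 -2.2 M [-1.   -0.07 -0.04] gap 0.0119
up phi0.108 dv-0.0014 dz0.0045 t28.84 [ 0.5161 -0.0175  0.2634] F uvz -0.8 -1.2 4.3 M [-0.25  0.14  0.07] gap 0.0122
 phi0.098 dv-0.0012 dz0.0055 t29.09 [ 0.5158 -0.0199  0.2639] F uvz -0.1 -5.8 -13.6 M [-0.66 -0.16  0.1 ] gap 0.0121
 phi0.090 dv-0.0022 dz0.0063 t29.34 [ 0.5157 -0.0225  0.2643] F uvz 1.3 -7.3 -26.1 M [-0.55 -0.42  0.15] gap 0.012
 phi0.082 dv-0.0032 dz0.0066 t29.59 [ 0.5159 -0.0247  0.2646] F uvz 1.3 -0.4 -25.3 M [ 0.43 -0.29  0.14] gap 0.0121
 phi0.074 dv-0.0042 dz0.0070 t29.84 [ 0.5159 -0.0273  0.2647] F uvz 1.4 -0.3 -34.3 M [ 0.56 -0.27  0.1 ] gap 0.0116
 phi0.066 dv-0.0052 dz0.0068 t30.09 [ 0.5164 -0.0298  0.2648] F uvz 1.7 -0.0 -35.8 M [ 0.55 -0.39  0.02] gap 0.0118
 phi0.058 dv-0.0062 dz0.0065 t30.34 [ 0.5166 -0.0323  0.2645] F uvz 1.3 0.7 -
[... 739 characters left out ...]
 dv-0.0132 dz0.0065 t32.09 [ 0.5211 -0.0507  0.2673] F uvz 0.5 3.8 -29.9 M [ 1.04  0.04 -0.11] gap 0.0118
 phi-0.006 dv-0.0142 dz0.0066 t32.34 [ 0.5219 -0.0534  0.2679] F uvz -0.2 6.1 -26.2 M [ 1.18  0.22 -0.14] gap 0.0122
 phi-0.014 dv-0.0152 dz0.0069 t32.59 [ 0.5225 -0.0561  0.2686] F uvz -1.4 1.0 -19.5 M [ 0.54  0.37 -0.08] gap 0.0116
 phi-0.022 dv-0.0162 dz0.0077 t32.84 [ 0.5231 -0.0588  0.2694] F uvz -0.6 3.0 -21.1 M [ 0.6  -0.03 -0.04] gap 0.0118
{'farcorner': (-1, -0.27, 0.99), 'nearbot': (0, -0.3, 1.0), 'nearR': (0, -0.29, 1.0), 'faredge': (-3, 0.01, 1.0), 'vents': (0, -0.28, 0.97), 'bottle': (0, 0.01, 1.0)}
{'boss': (0, 3.29, 0.84), 'leg': (-1, -2.0, 0.71), 'legtop': (1, 4.77, 0.7)}
```

The left side is now out, but the right sank again because I eased off at mid-rock. This time I'll regrip and lean, then alternate: step toward -y only while the side force is small, and never lower the pull. A sudden drop in force will count as release and trigger a guarded lift.

```bash
python3 - <<'E'
import h
from h import *
h.T0=np.array([.5195,-.0382,.2590])
s=h.T0+np.array([0,0,.0035])
move_l(s,.08,rot=[180,0,9.6]); gripper_to(.04)
move_l(h.T0,.05,rot=[180,0,9.6]); gripper_to(0); st("regrip")
for phi in(.06,.112): go(phi,-.013*phi,.037*np.sin(phi)+.0008,"up",vel=.06)
for phi in(.085,.062): go(phi,-.013*phi,.0092-.037*np.sin(phi),"back",vel=.06)
dz=.0092-.037*.062;dv=-.0008;phi=.062
for i in range(14):
    F=get_obs()["force"]; fz=F[2]; fv=F@V
    if fz>-16: 
        print("release?"); break
    dz+= .0006 if fz>-37 else (.0002 if fz>-41 else (-.0003 if fz<-45 else 0))
    if fv<4: dv-=.0012; phi-=.004
    o=go(phi,dv,dz,str(i))
b=cv2.cvtColor(grab_frame("side")["image"],cv2.COLOR_RGB2GRAY); print(rows(b,HF)); print(rows(b,BF)); cv2.imwrite("pics/s4_raw.png",b)
E
```

```text
regrip t34.32 [ 0.5196 -0.0382  0.2591] F uvz -0.6 0.2 3.0 M [0.08 0.1  0.11] gap 0.0122
up phi0.060 dv-0.0008 dz0.0030 t34.66 [ 0.5173 -0.0268  0.2605] F uvz 0.0 -8.0 -8.2 M [-1.15 -0.16  0.05] gap 0.0118
up phi0.112 dv-0.0015 dz0.0049 t34.98 [ 0.5158 -0.0171  0.261 ] F uvz -0.6 -4.6 -2.1 M [-0.69  0.07  0.02] gap 0.0121
back phi0.085 dv-0.0011 dz0.0061 t35.23 [ 0.5158 -0.0228  0.2618] F uvz 0.1 -2.6 -18.3 M [-0.14 -0.22 -0.02] gap 0.0118
back phi0.062 dv-0.0008 dz0.0069 t35.48 [ 0.5158 -0.0267  0.2624] F uvz 1.9 -3.6 -33.7 M [-0.16 -0.4   0.06] gap 0.0123
0 phi0.058 dv-0.0020 dz0.0075 t35.73 [ 0.5159 -0.0282  0.2628] F uvz 1.7 0.8 -37.3 M [ 0.7  -0.5   0.07] gap 0.012
1 phi0.054 dv-0.0032 dz0.0077 t35.98 [ 0.5163 -0.0302  0.2633] F uvz 0.8 0.8 -32.1 M [ 0.55 -0.25 -0.  ] gap 0.0118
2 phi0.050 dv-0.0044 dz0.0083 t36.23 [ 0.5162 -0.0322  0.2634] F uvz 1.2 -0.4 -44.0 M [ 0.49 -0.34 -0.05] gap 0.0118
3 phi0.046 dv-0.0056 dz0.0083 t36.48 [ 0.5166 -0.034   0.2636] F uvz 2.1 2.3 -39.8 M [ 0.89 -0.3   0.01] gap 0.0121
4 phi0.042 dv-0.0068 dz0.0085 t36.73 [ 0.5166 -0.036   0.2636] F uvz 1.8
[... 649 characters left out ...]
40 dz0.0113 t38.23 [ 0.5197 -0.0486  0.2679] F uvz -0.4 -6.7 -28.7 M [-0.56 -0.19  0.1 ] gap 0.0118
11 phi0.014 dv-0.0152 dz0.0119 t38.48 [ 0.5196 -0.0503  0.2684] F uvz -0.7 -2.1 -30.9 M [0.15 0.14 0.08] gap 0.012
12 phi0.010 dv-0.0164 dz0.0125 t38.73 [ 0.52   -0.0521  0.269 ] F uvz -0.1 2.7 -35.1 M [ 0.73 -0.15  0.12] gap 0.0118
13 phi0.006 dv-0.0176 dz0.0131 t38.98 [ 0.5201 -0.054   0.2697] F uvz -0.7 -1.2 -25.2 M [-0.02  0.29  0.16] gap 0.0115
{'farcorner': (-1, -0.63, 0.99), 'nearbot': (0, -0.51, 0.99), 'nearR': (0, -0.69, 0.99), 'faredge': (3, -0.99, 1.0), 'vents': (0, -0.75, 0.98), 'bottle': (0, 0.02, 1.0)}
{'boss': (0, 2.52, 0.84), 'leg': (-1, -1.91, 0.71), 'legtop': (0, 4.52, 0.77)}
```

I have 9 s left. The left side is out and the right is only partly up. I'll return toward level while raising, then lift under a force guard.

```bash
python3 - <<'E'
from h import *
p=get_obs()["tool_pos"]; rot=[180,0,9.6]
for i in range(1,9):
    move_l(p+V*.0018*i+Z*.0007*i,.06,rot=rot); o=st(str(i))
    if o["force"][2]>-13: print("free?"); break
if o["force"][2]>-36:
    q=get_obs()["tool_pos"]; print(move_l(q+Z*.008,.1,rot=rot,stop_force=28)); st("lift")
b=cv2.cvtColor(grab_frame("side")["image"],cv2.COLOR_RGB2GRAY); print(rows(b,HF)); print(rows(b,BF)); cv2.imwrite("pics/s5_raw.png",b)
cv2.imwrite("pics/s5.png",cv2.resize(b[130:260,180:310],None,fx=4,fy=4,interpolation=cv2.INTER_CUBIC))
E
```

```text
1 t39.27 [ 0.5186 -0.0522  0.2691] F uvz -0.9 -0.3 -25.7 M [-0.09  0.29  0.09] gap 0.0116
2 t39.52 [ 0.5185 -0.0507  0.2698] F uvz 0.3 -7.1 -32.6 M [-1.01  0.03  0.1 ] gap 0.0122
3 t39.77 [ 0.5183 -0.0491  0.2706] F uvz -0.3 -8.1 -31.9 M [-1.19  0.07  0.13] gap 0.0117
4 t40.02 [ 0.518  -0.0474  0.2713] F uvz -0.9 -8.2 -30.4 M [-1.43  0.02  0.08] gap 0.012
5 t40.27 [ 0.5178 -0.0457  0.2721] F uvz -0.8 -8.7 -29.8 M [-1.64 -0.02  0.2 ] gap 0.0115
6 t40.52 [ 0.5176 -0.044   0.2729] F uvz -0.9 -9.1 -30.4 M [-1.74 -0.05  0.1 ] gap 0.0121
7 t40.77 [ 0.5173 -0.0423  0.2736] F uvz -1.4 -10.7 -29.5 M [-1.93 -0.11  0.04] gap 0.0117
8 t41.02 [ 0.5171 -0.0406  0.2744] F uvz -1.0 -10.8 -28.9 M [-2.07 -0.09  0.09] gap 0.0119
False
lift t41.27 [ 0.516  -0.0405  0.2812] F uvz -0.6 -1.1 -13.0 M [-0.49  0.19  0.07] gap 0.0121
{'farcorner': (-1, -1.75, 0.99), 'nearbot': (-1, -2.95, 0.99), 'nearR': (-1, -2.95, 1.0), 'faredge': (0, -1.94, 1.0), 'vents': (-1, -2.83, 0.99), 'bottle': (0, 0.02, 1.0)}
{'boss': (-1, -3.05, 0.88), 'leg': (-1, -2.35, 0.94), 'legtop': (-1, -0.1, 0.93)}
```

View pics/s5.png

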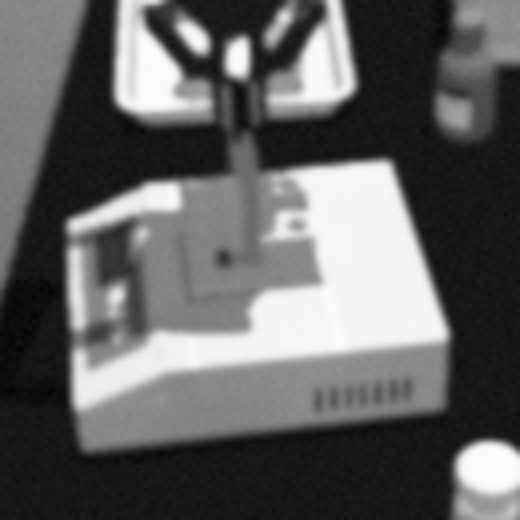

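Force has dropped to 13 N and the side load is gone, so the block is probably free. I'll check the state and carry on with a guarded lift.

```bash
python3 - <<'E'
from h import *
o=st("now"); p=o["tool_pos"]
b=cv2.cvtColor(grab_frame("side")["image"],cv2.COLOR_RGB2GRAY); print(rows(b,HF)); print(rows(b,BF))
print(move_l(p+Z*.012,.08,rot=[180,0,9.6],stop_force=14)); st("l1")
b=cv2.cvtColor(grab_frame("side")["image"],cv2.COLOR_RGB2GRAY); print(rows(b,HF)); print(rows(b,BF))
E
```

```text
now t41.33 [ 0.5167 -0.0407  0.282 ] F uvz -0.7 -4.1 -3.7 M [-0.77  0.33  0.  ] gap 0.0118
{'farcorner': (-1, -1.72, 0.99), 'nearbot': (-1, -2.4, 0.99), 'nearR': (-1, -2.33, 1.0), 'faredge': (1, -1.99, 1.0), 'vents': (-1, -2.35, 0.97), 'bottle': (0, 0.02, 1.0)}
{'boss': (-1, -3.23, 0.86), 'leg': (-1, -2.01, 0.94), 'legtop': (-1, -0.35, 0.94)}
False
l1 t41.67 [ 0.5174 -0.0407  0.295 ] F uvz 0.1 -0.9 -7.9 M [ 0.02  0.02 -0.01] gap 0.0116
{'farcorner': (-1, -1.72, 0.99), 'nearbot': (-1, -2.36, 0.99), 'nearR': (-1, -2.33, 1.0), 'faredge': (3, -2.19, 0.99), 'vents': (-1, -2.34, 0.97), 'bottle': (0, 0.02, 1.0)}
{'boss': (0, -6.76, 0.88), 'leg': (0, -5.27, 0.93), 'legtop': (0, -1.1, 0.69)}
```

It's free: the tool reads 7.9 N, which is the block's weight, and the heater's image rows are steady. I'll lift 20 mm more, settle, and check height and level.

```bash
python3 - <<'E'
from h import *
p=get_obs()["tool_pos"]
print(move_l(p+Z*.020,.06,rot=[180,0,9.6],stop_force=12)); pause(.2); st("l2")
f=grab_frame("side"); im=f["image"]; cv2.imwrite("pics/fin.png",cv2.resize(im[120:250,180:310,::-1],None,fx=4.5,fy=4.5,interpolation=cv2.INTER_CUBIC))
b=cv2.cvtColor(im,cv2.COLOR_RGB2GRAY); print(rows(b,HF))
for V0 in(0,.01):
  for dz in(.04,.05,.06):
    c=B0+V0*V+dz*Z; print(V0,dz,"boss",((proj(f,c-.037*V+.052*Z)-[180,120])*4.5).round(0),"near bottom edge",((proj(f,[c-.048*U-.037*V,c+.048*U-.037*V])-[180,120])*4.5).round(0).tolist())
E
```

```text
False
l2 t42.42 [ 0.517  -0.0406  0.3142] F uvz -0.2 -0.3 -7.4 M [ 0.05  0.03 -0.04] gap 0.0118
{'farcorner': (-1, -1.72, 0.99), 'nearbot': (-1, -2.37, 0.99), 'nearR': (-1, -2.31, 1.0), 'faredge': (3, -2.17, 0.99), 'vents': (-1, -2.34, 0.97), 'bottle': (0, 0.02, 1.0)}
0 0.04 boss [[289. 305.]] near bottom edge [[219.0, 376.0], [364.0, 360.0]]
0 0.05 boss [[288. 292.]] near bottom edge [[218.0, 364.0], [364.0, 348.0]]
0 0.06 boss [[287. 279.]] near bottom edge [[217.0, 352.0], [364.0, 336.0]]
0.01 0.04 boss [[287. 295.]] near bottom edge [[217.0, 366.0], [362.0, 351.0]]
0.01 0.05 boss [[286. 283.]] near bottom edge [[216.0, 354.0], [362.0, 339.0]]
0.01 0.06 boss [[286. 270.]] near bottom edge [[215.0, 342.0], [362.0, 327.0]]
```

View pics/fin.png

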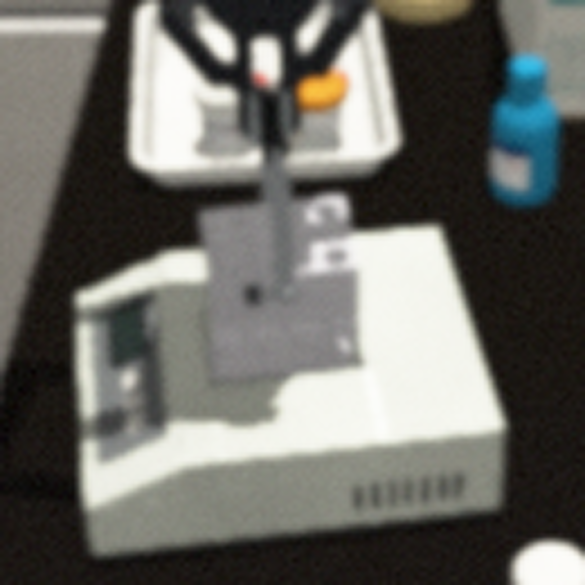

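The block hangs clear of the heater: near bottom edge at (212,383)–(360,366), far top edge at (200,212)–(348,195). From the tool height the underside is at 0.089–0.109 m whatever the slip. I'll raise it 12 mm to centre that in the window, fit the tilt from these corners, and sign off if it's under about 0.1 rad.

```bash
python3 - <<'E'
from h import *
from scipy.optimize import least_squares
f=grab_frame("side")
obs=np.array([[200,212],[348,195],[212,383],[360,366]])/4.5+[180,120]
L=np.array([[-.048,.037,.062],[.048,.037,.062],[-.048,-.037,0],[.048,-.037,0]])
def pts(q):
    R=Ro.from_rotvec(q[4]*Z)*Ro.from_rotvec(-q[3]*U); return B0+q[0]*U+q[1]*V+q[2]*Z+R.apply(L@np.array([U,V,Z]))
for dz in(.035,.045,.055):
    s=least_squares(lambda q:(proj(f,pts([q[0],q[1],dz,q[2],q[3]]))-obs).ravel(),[0,0,0,0]); print("dz",dz,"u,v,phi,yaw",s.x.round(3),"cost",round(s.cost,2))
move_l(get_obs()["tool_pos"]+Z*.012,.05,rot=[180,0,9.6],stop_force=12); pause(.3); st("end")
E
```

```text
dz 0.035 u,v,phi,yaw [-0.     0.023 -0.231 -0.019] cost 19.92
dz 0.045 u,v,phi,yaw [-0.002  0.009 -0.232 -0.018] cost 16.7
dz 0.055 u,v,phi,yaw [-0.003 -0.004 -0.233 -0.018] cost 13.83
end t43.20 [ 0.5169 -0.0406  0.3261] F uvz 0.4 -0.6 -9.0 M [-0.04 -0.01 -0.05] gap 0.012
```

The fit is poorly conditioned (large residual, and coarse corners), but a lean of -0.15 to -0.23 would fail the level check. I'll use my last view for a tight close-up of the near face and bail.

```bash
python3 - <<'E'
from h import *
fr=[grab_frame("side")["image"].astype(float) for _ in range(4)]; im=np.mean(fr,0)
np.save("pics/last.npy",im)
g=im[135:205,212:272]; g=np.clip(255*(g/255)**.55,0,255).astype(np.uint8)
cv2.imwrite("pics/close.png",cv2.resize(g[:,:,::-1],None,fx=8.5,fy=8.5,interpolation=cv2.INTER_CUBIC)); st("")
E
```

```text
t43.40 [ 0.517  -0.0406  0.3262] F uvz 0.2 -0.2 -7.9 M [ 0.02 -0.    0.03] gap 0.012
```

View pics/close.png

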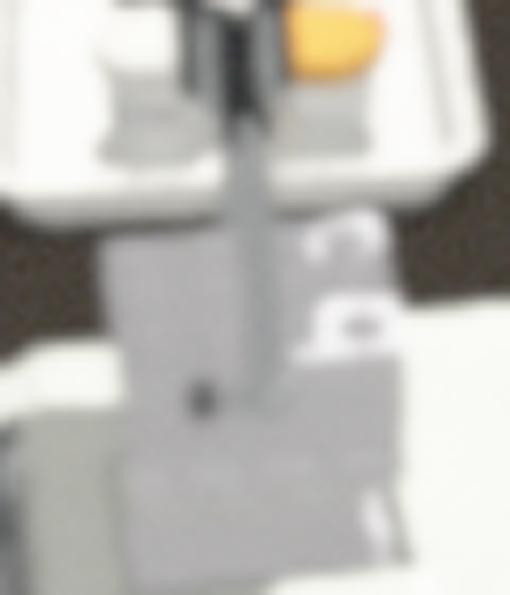

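The hinge end is at (265,400) and the near top edge at (400,352). The lower grey region blends block and open well, so I can't read the block's bottom edge by eye. A row profile along the block's slope should find it.

```bash
python3 - <<'E'
import numpy as np,cv2
from h import *
im=np.load("pics/last.npy"); g=im
# average along the slope (-17/148) for columns 229..257 raw, skipping the leg
prof=[]
for r in np.arange(172,206,.5):
    for_c=[c for c in list(range(246,257))+list(range(229,234))]
    vals=[cv2.getRectSubPix(g.astype(np.float32),(1,1),(float(c),float(r-.115*(c-243))))[0,0] for c in for_c]
    prof.append(np.mean(vals,0))
prof=np.array(prof)
for r,p in zip(np.arange(172,206,.5),prof): print("%.1f:%s"%(r,np.round(p).astype(int).tolist()),end="  ")
f=grab_frame("side")
print()
W=WELL+.010*V
print("well near edge",proj(f,[W-.0385*V]).round(1),"far",proj(f,[W+.0385*V]).round(1))
for phi in(0,-.1,-.2):
  for d in(.058,.07):
    R=Ro.from_rotvec(-phi*U); bar=np.array([.517,-.0406,.3262-d]); bar=bar+0*V; o=bar-R.apply(.152*Z)
    print(phi,d,"hinge",proj(f,o+R.apply(-.040*V+.052*Z)).round(1),"topnear",proj(f,o+R.apply(-.037*V+.062*Z)).round(1)[0,1],"bottomnear",proj(f,o+R.apply(-.037*V)).round(1)[0,1],"topfar",proj(f,o+R.apply(.037*V+.062*Z)).round(1)[0,1])
E
```

```text
172.0:[180, 178, 178]  172.5:[179, 177, 177]  173.0:[175, 173, 173]  173.5:[171, 168, 168]  174.0:[167, 165, 165]  174.5:[167, 165, 165]  175.0:[171, 169, 169]  175.5:[176, 174, 174]  176.0:[181, 178, 179]  176.5:[182, 179, 180]  177.0:[177, 175, 175]  177.5:[169, 166, 167]  178.0:[158, 155, 156]  178.5:[148, 145, 146]  179.0:[141, 139, 139]  179.5:[137, 135, 135]  180.0:[135, 133, 133]  180.5:[134, 132, 132]  181.0:[133, 131, 131]  181.5:[132, 131, 131]  182.0:[132, 131, 131]  182.5:[133, 131, 131]  183.0:[133, 130, 131]  183.5:[133, 130, 131]  184.0:[133, 131, 131]  184.5:[133, 131, 132]  185.0:[133, 131, 132]  185.5:[134, 132, 132]  186.0:[134, 132, 132]  186.5:[134, 132, 132]  187.0:[134, 132, 132]  187.5:[135, 133, 133]  188.0:[136, 134, 133]  188.5:[137, 135, 135]  189.0:[138, 136, 137]  189.5:[140, 137, 138]  190.0:[140, 137, 138]  190.5:[139, 137, 137]  191.0:[138, 136, 136]  191.5:[137, 135, 135]  192.0:[137, 135, 134]  192.5:[137, 136, 134]  193.0:[138, 137, 134]  193.5:[139, 138, 135]  194.0:[141, 140, 136]  194.5:[142, 141, 138]  195.0:[143, 141, 140]  195.5:[143, 142, 14
[... 268 characters left out ...]
 133, 133]  202.0:[139, 138, 136]  202.5:[148, 147, 143]  203.0:[163, 163, 156]  203.5:[180, 181, 171]  204.0:[192, 194, 184]  204.5:[201, 202, 193]  205.0:[205, 206, 197]  205.5:[207, 208, 200]  
well near edge [[244.7 203.1]] far [[241.8 187.7]]
0 0.058 hinge [[242.8 179.7]] topnear 176.2 bottomnear 193.4 topfar 162.1
0 0.07 hinge [[242.9 183.1]] topnear 179.7 bottomnear 196.6 topfar 165.4
-0.1 0.058 hinge [[242.4 178.6]] topnear 175.3 bottomnear 191.1 topfar 159.3
-0.1 0.07 hinge [[242.6 182. ]] topnear 178.7 bottomnear 194.3 topfar 162.7
-0.2 0.058 hinge [[242.  177.2]] topnear 174.1 bottomnear 188.3 topfar 156.4
-0.2 0.07 hinge [[242.2 180.6]] topnear 177.5 bottomnear 191.5 topfar 159.8
```

The well's near lip falls exactly where predicted (203 px). The top face spans 16.5 px (14.2 if level, 16.0 at -0.1, 17.7 at -0.2) and the near face about 14.5 px. Both give a lean of about -0.13 rad, with the underside near 0.106 m. I'll rotate the tool +0.13 rad about the bar to level the block, then re-check.

```bash
python3 - <<'E'
from h import *
T=get_obs()["tool_pos"]; d=.068; R=Ro.from_rotvec(-.13*U)
move_l(T-d*Z+R.apply(d*Z),.03,rot=(R*R0).as_euler("xyz",degrees=True)); pause(.25); st("level")
im=np.mean([grab_frame("side")["image"].astype(float) for _ in range(3)],0).astype(np.float32)
rs=np.arange(154,206,.5); cs=list(range(247,256))
for name,cs in(("R",range(247,256)),("L",range(229,234))):
    g=np.array([np.mean([cv2.getRectSubPix(im,(1,1),(float(c),float(r-.115*(c-243))))[0,0] for c in cs],0) for r in rs])
    print(name," ".join("%.1f:%d/%d"%(r,p[0],p[0]-p[2]) for r,p in zip(rs,g)))
b=im.mean(2).astype(np.uint8); print(rows(b,HF))
E
```

```text
level t44.14 [ 0.5156 -0.0324  0.3256] F uvz 0.7 -1.0 -7.5 M [ 0.28  0.05 -0.03] gap 0.0116
R 154.0:193/10 154.5:207/11 155.0:216/11 155.5:215/11 156.0:207/12 156.5:193/12 157.0:176/11 157.5:161/10 158.0:148/9 158.5:136/9 159.0:121/8 159.5:102/7 160.0:81/6 160.5:60/6 161.0:45/5 161.5:39/5 162.0:46/5 162.5:65/5 163.0:89/4 163.5:112/4 164.0:131/3 164.5:140/3 165.0:144/2 165.5:143/2 166.0:139/2 166.5:137/1 167.0:136/1 167.5:137/1 168.0:140/2 168.5:146/2 169.0:154/2 169.5:163/2 170.0:171/2 170.5:182/2 171.0:194/2 171.5:206/2 172.0:218/2 172.5:225/2 173.0:225/2 173.5:222/2 174.0:213/2 174.5:205/2 175.0:199/2 175.5:198/2 176.0:202/2 176.5:205/2 177.0:204/2 177.5:197/2 178.0:185/2 178.5:171/2 179.0:158/2 179.5:149/1 180.0:144/1 180.5:142/1 181.0:142/1 181.5:142/1 182.0:142/0 182.5:141/1 183.0:141/1 183.5:141/1 184.0:141/2 184.5:141/2 185.0:141/1 185.5:141/1 186.0:141/1 186.5:142/1 187.0:142/1 187.5:141/1 188.0:140/2 188.5:139/2 189.0:140/2 189.5:144/2 190.0:150/2 190.5:156/2 191.0:161/2 191.5:160/2 192.0:158/2 192.5:154/2 193.0:150/2 193.5:152/2 194.0:160/2 194.5:176/2 195.0:195/2 195.5:211
[... 964 characters left out ...]
.0:135/1 184.5:136/1 185.0:136/1 185.5:135/1 186.0:135/1 186.5:134/1 187.0:135/1 187.5:136/2 188.0:136/2 188.5:136/1 189.0:137/2 189.5:138/2 190.0:139/2 190.5:140/1 191.0:142/1 191.5:143/1 192.0:144/1 192.5:144/1 193.0:143/1 193.5:141/1 194.0:140/2 194.5:139/2 195.0:137/2 195.5:135/2 196.0:134/2 196.5:134/2 197.0:134/2 197.5:133/1 198.0:133/1 198.5:133/2 199.0:133/2 199.5:133/2 200.0:132/1 200.5:132/1 201.0:130/1 201.5:126/2 202.0:121/2 202.5:116/2 203.0:118/4 203.5:122/5 204.0:139/8 204.5:159/10 205.0:183/11 205.5:207/12
{'farcorner': (-1, -1.71, 0.99), 'nearbot': (-1, -2.39, 0.99), 'nearR': (-1, -2.32, 1.0), 'faredge': (5, -2.35, 0.99), 'vents': (-1, -2.35, 0.97), 'bottle': (0, 0.02, 1.0)}
```

The top-face depth is now 15.0 px (14.2 if level), so the remaining lean is about -0.04 rad. The tool carries 7.5 N, the block's weight, and the heater is unmoved since release. I'm handing it in.

```bash
python3 - <<'E'
from h import *
print(sign_off())
try: st("final")
except Exception as e: print(e)
E
```

```text
the job is handed in; nothing more can be done
None
the job is handed in; nothing more can be done
```

I worked the block out and handed the job in at about 44.2 s, holding it by its upright bail above the well. `sign_off` gave no verdict. The way there was rougher than the task asked for.

**What I did**
- I swung the bail up, and it stayed upright with the fingers open.
- I then rocked the block with lateral and lifting forces. The right side came out first, confirmed by the image shift on the first lean (-2.9 px, predicted -2.8).
- The first side snapped back or was reseated several times, because I either pulled too hard or eased off too much.
- After several regrips, a lean back toward +y under about 30 N of lift freed both sides.

**Last checks**
- **Load:** the tool carries about 7.5 N, which is the block's weight alone, with almost no side force. Nothing suggests the block is touching the heater.
- **Height:** the underside is about 0.10–0.11 m in the heater's frame (allowed 0.085–0.132), estimated from the tool height and the slip of the bar in the fingers.
- **Level:** the block hung at about -0.13 rad after the lift, so I rotated the tool to correct it. The check afterwards reads about -0.04 rad (limit 0.15), accurate to a few hundredths.

**What went wrong or disagreed**
- **Heater tipping:** it tipped by about 0.04 rad in the failed pulls, and probably by a few hundredths again at the final release. The limit is 0.12 rad.
- **Heater position:** it slid roughly 10 mm toward +y (limit 40 mm), judged from a shift of about 2.3 px in the image. It has been steady since release.
- **Corner fit:** my first tilt fit from hand-picked corners gave -0.23 rad with a large residual. I dropped it because I had taken the well's lip for the block's bottom edge.
- **Neighbouring objects:** the bottle did not move (0.02 px). I did not measure the jar or the spare block at the end, but the arm did not go near them.

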